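# Snap the cap back on the open marker and lift it out

### The arm

A 6-joint arm with a two-finger parallel gripper is mounted at the origin on the work surface; the furniture and walls round the work are solid. World frame = base frame: x ahead of the robot, y to its left, z up, the work surface at z = 0. Lengths are in m, angles in rad, forces in N, time in s.
With the tool pointing down it reaches from about 0.35 to 0.925 m from the base axis. Payload 6.4 kg.
Tool frame: the origin (TCP) lies at the very end of the fingers, on their centre line; the grasp point (between the pads) lies 19 mm behind it; z points along the fingers, y is the line along which they close (so a half turn about z gives the same grasp; the last joint's range is limited). The gripper opens to 94 mm and grips with 3 to 60 N. Pads are 16 mm wide; open, the fingers measure 119 mm over their backs; the gripper's body (75 mm by 177 mm) begins 78 mm behind the grasp point.
Start: joints at [1.131, 0.245, 1.558, -0, 1.339, -0.174], TCP at [0.171, 0.627, 0.205] pointing down, gripper open.
Joint ranges: [-3.13, 3.13], [-1.02, 2.26], [0.13, 2.54], [-0.95, 4.09], [0.21, 2.88], [-2.74, 2.74]. Speed limits (rad/s): [2.57, 2.57, 3.14, 3.14, 3.14, 3.14].

### API

Orientations are given as a rotation vector (axis times angle).
In Python, from rig import ctrl gives the robot as it stands. The module is installed in compiled form; this text tells all that it offers.
- The arm moves only by the tool jog_arm, called after "Emit:" as name(argument=value, ...) on one line, values as JSON. Schema: {"type":"object","properties":{"offsets":{"type":"string"},"jaw":{"type":"number"},"clamp_n":{"type":"number"},"only":{"type":"string"},"quiet":{"type":"boolean"},"lines":{"type":"string"}},"required":["offsets"],"additionalProperties":false}. offsets is a string of 1 to 12 rows, parted by semicolons, with the numbers parted by commas; each row has 6 numbers: dx, dy, dz in m, then a rotation vector rx, ry, rz in rad; each row shifts and turns the commanded pose from where the row before left it, along the tool's axes as they then stand; what a row does not reach is not made up. A row lasts 1/12 s, in which the tool goes at most 0.0417 m and 0.125 rad, less where a joint would pass 70% of its speed; a pose out of reach is approached as far as the arm can. jaw is the opening from 0.0 (shut) to 1.0 (fully open), set as the call begins (left out keeps the last). The fingers move at their own pace and stop on an object; clamp_n is the grip in N (left out, the last holds). Time passes only in rows, so rows that do not move let the fingers close. The tool returns the time, the measured TCP pose, the force, the opening and the grip force at its end. only (a regular expression) keeps the lines of the reply that match it, lines (a string "A,B") keeps lines A to B, and quiet returns only ok. Input that does not fit is refused with a message, and nothing moves.
- ctrl.sense(): the state, without advancing time (a new reading comes with each control period).
- ctrl.get_image(name): name is "side" or "top"; returns (picture, depth): 420x560x3 uint8, red, green, blue; 420x560 float32, m along the optical axis (not along the pixel's ray), 0 where there is no reading.
- ctrl.camera_info(name): a dict with "vfov" (degrees; the focal length in pixels is half the picture's height over the tangent of half this angle, whatever the lens; pixels are square), "cx", "cy" (the principal point, pixels), "view" (4x4, takes a point from world to camera coordinates). Camera axes: x right, y down, z forward; pixel columns grow to the right and rows downward; lengths in m; the calibration is good to about 2 mm. A picture is of the moment at which its call begins. camera_info takes no time and is no camera call.
- ctrl.close_job(): hands the job in; it is judged then, once.
The state is a dict: "t": time; "joint_pos": joint angles; "joint_velocities": joint speeds; "tau": joint torques, N m; "eef_pos": TCP position; "tool_rot": TCP orientation; "force": force on the tool from outside, world axes, zero at the start; "wrist_torque": the same for the moment, N m; "opening": opening from 0.0 (shut) to 1.0 (fully open); "grasp_force": force on a finger pad.
Only numpy, scipy, OpenCV 4.12 (cv2) and the standard library are available. Lean on these libraries where they do the work, as an engineer would, in place of code of your own. Each camera call takes 0.05 s, during which the arm holds its last target. There are 200 camera calls.

### The job

One of the three jumbo markers standing in the wooden marker block has been left open and is drying out; its cap stands on the desk. Put that cap on the open marker where it stands, press until it clicks and keep pressing past the click until the rim of the cap sits fully down on the marker's shoulder. Then draw the marker up out of the block by its cap and finish holding it by the cap, upright in the air and clear above the block, without disturbing the other two markers or the things nearby.

Things in the scene. Friction and masses are not known exactly. Their poses are not given: they have to be found in the camera images.
- block: fixed wooden marker block, 60 x 184 mm and 56 mm high (light core, dark boards round it). Origin: centre of its underside; y: along the row of three wells, at y = -56, 0 and +56 mm; z up. Wells: 27 mm wide, 45 mm deep, floor 10 mm above the desk.
- marker_1: jumbo marker standing loose in a well, nib up, about 85 g; all three are alike, and which one is open varies. White barrel 26 mm across and 85 mm long up to a flat shoulder; above it a grey neck 15 mm across, 16 mm long, coned on top, and a nib (30 mm above the shoulder in all). Four sprung beads stand out of the neck 12 mm above the shoulder. Origin: centre of the foot; z towards the nib.
- marker_1_shoulder (a point): centre of marker_1's shoulder, 85 mm above its foot, 95 mm above the desk while in the block; the mouth of a cap that is home lies here. A cap meets the beads about 11 mm above, takes about 10 N to force over them, clicks through to 4 mm above (force falls), then rubs at 2 to 3 N until its rim meets the shoulder and the force climbs. A cap that is home carries the marker.
- marker_2: jumbo marker standing loose in a well, nib up, about 85 g; all three are alike, and which one is open varies. White barrel 26 mm across and 85 mm long up to a flat shoulder; above it a grey neck 15 mm across, 16 mm long, coned on top, and a nib (30 mm above the shoulder in all). Four sprung beads stand out of the neck 12 mm above the shoulder. Origin: centre of the foot; z towards the nib.
- marker_2_shoulder (a point): centre of marker_2's shoulder, 85 mm above its foot, 95 mm above the desk while in the block; the mouth of a cap that is home lies here. A cap meets the beads about 11 mm above, takes about 10 N to force over them, clicks through to 4 mm above (force falls), then rubs at 2 to 3 N until its rim meets the shoulder and the force climbs. A cap that is home carries the marker.
- marker_3: jumbo marker standing loose in a well, nib up, about 85 g; all three are alike, and which one is open varies. White barrel 26 mm across and 85 mm long up to a flat shoulder; above it a grey neck 15 mm across, 16 mm long, coned on top, and a nib (30 mm above the shoulder in all). Four sprung beads stand out of the neck 12 mm above the shoulder. Origin: centre of the foot; z towards the nib.
- marker_3_shoulder (a point): centre of marker_3's shoulder, 85 mm above its foot, 95 mm above the desk while in the block; the mouth of a cap that is home lies here. A cap meets the beads about 11 mm above, takes about 10 N to force over them, clicks through to 4 mm above (force falls), then rubs at 2 to 3 N until its rim meets the shoulder and the force climbs. A cap that is home carries the marker.
- cap_1: black cap, like loose_cap, already fully home on one of the two closed markers (its origin at that marker's shoulder). Not to be disturbed. Origin: centre of the mouth; z towards the closed end.
- cap_2: black cap, like loose_cap, already fully home on one of the two closed markers (its origin at that marker's shoulder). Not to be disturbed. Origin: centre of the mouth; z towards the closed end.
- loose_cap: the black cap that is off: round, 26 mm across, 52 mm long, about 22 g, standing on the desk, open mouth down, closed end up. Origin: centre of the mouth; z towards the closed end. Inside the mouth a funnel (22 mm wide, narrowing to 17 mm) leads to a lip 6 mm in, which snaps over the beads of the marker's neck.
- eraser: small vinyl eraser lying on the desk near the robot, 22 x 52 x 13 mm; a bystander. Origin: centre of its underside.
- sharpener: small brass pencil sharpener on the desk, 15 x 24 x 13 mm; a bystander. Origin: centre of its underside.
Not all that is in view belongs to the job. What is shaped like the loose_cap but blue or turquoise is not meant.

How it is judged:
By the outcome, as a careful person would: the job done as asked, in the order asked, and still so for the second after the job is handed in, while the arm keeps its last pose, push and grip.
It also fails if it takes over 58 s, if anything falls off the work surface, if the arm or the gripper's body presses on something with over 40 N, if the wrist force passes 120 N, or if a joint passes its speed limit or range.

## Working session

There is one attempt and no reset: what is moved stays moved. The work goes in short steps, Python scripts to look and compute and a tool call to move; the robot and the scene stay as the last step left them, time stands still between calls to the robot, and variables do not carry over. Pictures are saved under pics/ and viewed, at most 10 in all, crops included, and the job is handed in when it is done.

```bash
mkdir -p pics; cat > h.py <<'E'
from rig import ctrl
import numpy as np, cv2
def K(n):
    i=ctrl.camera_info(n); f=210/np.tan(np.radians(i["vfov"])/2); return f,i["cx"],i["cy"],np.array(i["view"])
def ray(n,u,v):
    f,cx,cy,V=K(n); R,t=V[:3,:3],V[:3,3]
    return -R.T@t, R.T@np.array([(u-cx)/f,(v-cy)/f,1])
def onz(n,u,v,z):
    c,d=ray(n,u,v); return c+d*(z-c[2])/d[2]
def pt(n,u,v,depth):
    c,d=ray(n,u,v); return c+d*depth
def tri(p,q):
    # p=(name,u,v)
    c1,d1=ray(*p);c2,d2=ray(*q)
    s=np.linalg.lstsq(np.c_[d1,-d2],c2-c1,rcond=None)[0]
    a=c1+d1*s[0];b=c2+d2*s[1]; return (a+b)/2,np.linalg.norm(a-b)
def proj(n,P):
    f,cx,cy,V=K(n); q=V[:3,:3]@P+V[:3,3]; return f*q[0]/q[2]+cx,f*q[1]/q[2]+cy
E
python3 - <<'E'
from h import *
for n in("side","top"):
    im,d=ctrl.get_image(n); cv2.imwrite(f"pics/{n}0.png",im[:,:,::-1]); np.savez(f"{n}0.npz",im=im,d=d)
    f,cx,cy,V=K(n);print(n,f,cx,cy,-V[:3,:3].T@V[:3,3],V[:3,:3].round(3).tolist())
print(ctrl.sense())
E
```

```text
side 410.45221849772037 290.8044309982649 207.45533033585457 [ 0.52993885 -0.81659329  0.48839611] [[0.999, 0.036, -0.016], [0.002, -0.46, -0.888], [-0.04, 0.887, -0.46]]
top 543.5451016357287 278.8993666605639 208.8413699819335 [0.24264108 0.0431988  1.07237237] [[-0.27, -0.963, 0.004], [-0.928, 0.26, -0.265], [0.255, -0.075, -0.964]]
{'t': 0.1, 'joint_pos': array([ 1.13090894e+00,  2.45723510e-01,  1.55889483e+00,  5.98676871e-06,
        1.33866634e+00, -1.74114883e-01]), 'joint_velocities': array([ 0.00184196, -0.0011629 , -0.00204431, -0.00020235,  0.00017776,
        0.00056049]), 'tau': array([ 9.60955949e-04, -4.16910160e+01, -3.15528738e+01,  6.87931431e-02,
        3.08715762e-02, -2.67193064e-05]), 'eef_pos': array([0.17049631, 0.62668643, 0.20446734]), 'tool_rot': array([-4.16180405e-01, -3.11338152e+00,  2.53036663e-03]), 'force': array([ 0.4017645 ,  0.99210326, -0.11306586]), 'wrist_torque': array([-0.03395299,  0.00679398, -0.01499299]), 'grasp_force': 0.0, 'opening': 1.002060244904183}
```

View pics/side0.png

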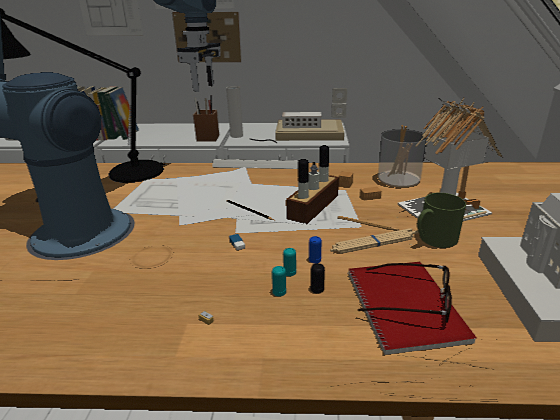

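View pics/top0.png

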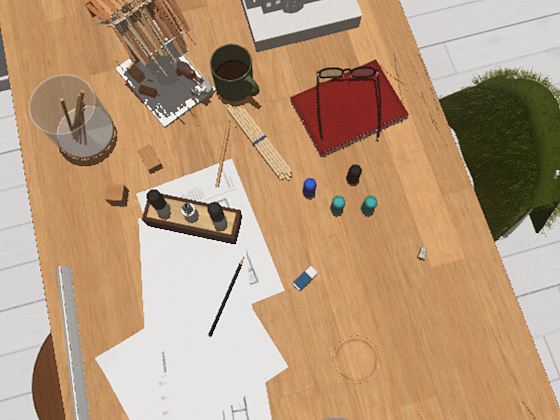

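Side view: the black cap is at (317,278), with lookalikes in blue at (315,249) and turquoise at (279,281) and (290,262). In the top view these are black (354,174), blue (310,186) and turquoise (338,205) and (370,205). The description says black, so I choose that one. The open marker is the middle one, at side (314,178) and top (188,209).

```bash
python3 - <<'E'
from h import *
def blob(n,box,m):
    x0,y0,x1,y1=box; z=np.zeros(m.shape,bool); z[y0:y1,x0:x1]=m[y0:y1,x0:x1]
    k,l,s,c=cv2.connectedComponentsWithStats(z.astype(np.uint8)); i=1+np.argmax(s[1:,4]); return l==i,s[i],c[i]
D={n:np.load(f"{n}0.npz") for n in("side","top")}
def cloud(n,m):
    d=D[n]["d"]; v,u=np.nonzero(m&(d>0)); return np.array([pt(n,a,b,d[b,a]) for a,b in zip(u,v)])
boxes={"side":{"loose":(305,258,332,298),"capL":(295,155,311,192),"capR":(317,142,332,182)},
"top":{"loose":(342,160,366,188),"capL":(143,184,168,214),"capR":(206,198,228,226)}}
for n in boxes:
    dark=D[n]["im"].max(2)<50
    for k,b in boxes[n].items():
        m,s,c=blob(n,b,dark); P=cloud(n,m)
        t=P[P[:,2]>np.percentile(P[:,2],90)-.006]
        print(n,k,s,c.round(1),"cloud med",np.median(P,0).round(4),"zmax",np.percentile(P[:,2],98).round(4),"x",np.percentile(P[:,0],[2,98]).round(4),"y",np.percentile(P[:,1],[2,98]).round(4),"topmean",t.mean(0).round(4))
s=D["side"]["im"][140:310,230:350];t=D["top"]["im"][150:250,130:390]
a=cv2.resize(s,None,fx=3.4,fy=3.4,interpolation=2); b=cv2.resize(t,None,fx=3,fy=3,interpolation=2)
cv2.imwrite("pics/c1.png",a[:,:,::-1]);cv2.imwrite("pics/c2.png",b[:,:,::-1])
E
```

```text
side loose [310 263  15  31 375] [316.9 278.2] cloud med [ 0.5482 -0.2146  0.0324] zmax 0.0526 x [0.5373 0.5595] y [-0.2184 -0.1984] topmean [ 0.5487 -0.2086  0.0504]
side capL [298 159  11  24 237] [302.7 170.7] cloud med [0.5203 0.071  0.1244] zmax 0.1473 x [0.5086 0.532 ] y [0.0665 0.0862] topmean [0.5197 0.0762 0.1449]
side capR [319 145  10  22 194] [323.9 155.9] cloud med [0.5724 0.1702 0.1248] zmax 0.1471 x [0.5619 0.5834] y [0.1647 0.1826] topmean [0.5716 0.1745 0.1449]
top loose [347 165  14  19 151] [353.1 175.4] cloud med [ 0.5412 -0.1987  0.04  ] zmax 0.055 x [0.537  0.5571] y [-0.2132 -0.1911] topmean [ 0.5474 -0.2021  0.0518]
top capL [147 190  19  20 186] [156.8 200.6] cloud med [0.5636 0.1769 0.1344] zmax 0.1499 x [0.5597 0.5802] y [0.168  0.1904] topmean [0.5694 0.1797 0.1461]
top capR [208 202  16  20 147] [216.3 213.4] cloud med [0.5107 0.0799 0.1351] zmax 0.1495 x [0.5077 0.5293] y [0.0697 0.0914] topmean [0.5173 0.0812 0.1459]
```

View pics/c1.png

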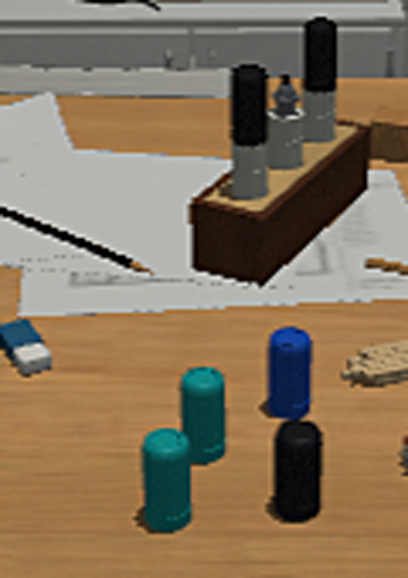

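View pics/c2.png

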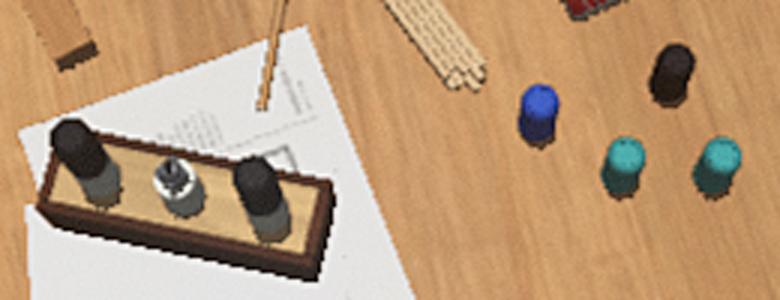

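The crops confirm it: the loose cap is the black one at the lower right, and the middle marker is open between two black-capped ones. I'll cross-check by triangulating and find the clearance to the neighbouring caps.

```bash
python3 - <<'E'
from h import *
D={n:np.load(f"{n}0.npz") for n in("side","top")}
def cl(n,box,f):
    x0,y0,x1,y1=box; m=np.zeros((420,560),bool); m[y0:y1,x0:x1]=f(D[n]["im"].astype(int))[y0:y1,x0:x1]
    d=D[n]["d"]; v,u=np.nonzero(m&(d>0)); return np.array([pt(n,a,b,d[b,a]) for a,b in zip(u,v)]),(u.mean(),v.mean())
col=lambda i:(i[:,:,2]-i[:,:,0]>45)
for k,b in {"blue":(305,232,325,266),"tA":(270,264,288,298),"tB":(282,246,300,278)}.items():
    P,c=cl("side",b,col); print(k,np.percentile(P[:,0],[2,98]).mean().round(3),(np.percentile(P[:,1],2)+.013).round(3))
# open marker, everything above 97..112mm in each view
for n,b in {"side":(305,155,320,192),"top":(176,196,206,222)}.items():
    P,c=cl(n,b,lambda i:i[:,:,0]>-1)
    for lo,hi in((.085,.093),(.0985,.108),(.108,.13)):
        q=P[(P[:,2]>lo)&(P[:,2]<hi)&(abs(P[:,0]-.545)<.03)&(abs(P[:,1]-.129)<.03)]
        if len(q):print(n,lo,len(q),"x",np.percentile(q[:,0],[3,97]).round(4),"y",np.percentile(q[:,1],[3,97]).round(4))
    print(n,"z98",np.percentile(P[:,2],98))
# two-view triangulation of closed ends (mid of blob width; top rim)
print(tri(("side",316.9,266),("top",354.5,171.5)), tri(("side",302.9,162),("top",217.5,209)),tri(("side",323.9,148),("top",155,196)))
for P in((.548,-.204,.0),(.548,-.204,.05),(.5455,.129,.095),(.5455,.129,.125)):
    print(P,[np.round(proj(n,np.array(P)),1) for n in("side","top")])
E
```

```text
blue 0.546 -0.11
tA 0.48 -0.215
tB 0.496 -0.209
side 0.085 30 x [0.5346 0.5569] y [0.1158 0.1261]
side 0.0985 19 x [0.5395 0.553 ] y [0.1221 0.1282]
side 0.108 36 x [0.5371 0.5518] y [0.1195 0.1318]
side z98 0.14395492394876777Traceback (most recent call last):
  File "<stdin>", line 11, in <module>
  File "<stdin>", line 5, in cl
  File "h.py", line 11, in pt
    c,d=ray(n,u,v); return c+d*depth
        ~~~^^^^^^^
  File "h.py", line 6, in ray
    f,cx,cy,V=K(n); R,t=V[:3,:3],V[:3,3]
              ~^^^
  File "h.py", line 4, in K
    i=ctrl.camera_info(n); f=210/np.tan(np.radians(i["vfov"])/2); return f,i["cx"],i["cy"],np.array(i["view"])
ValueError: time passes only in moves, steps and waits
```

Emit:
jog_arm(offsets="0,0,0,0,0,0.125;0,0,0,0,0,0.125;0,0,0,0,0,0.125;0,0,0,0,0,0.125;0,0,0,0,0,0.125;0,0,0,0,0,0.125;0,0,0,0,0,0.125;0,0,0,0,0,0.125;0,0,0,0,0,0.125;0,0,0,0,0,0.125;0,0,0,0,0,0.125;0,0,0,0,0,0.125", jaw=0.55, clamp_n=20)

```text
t: 1.1
eef_pos: [0.1706, 0.6269, 0.2048]
tool_rot: [2.433, 1.987, -0.002]
force: [-0.3, -0.3, -0.4]
opening: 0.548
grasp_force: 0.0
```

Emit:
jog_arm(offsets="0,0,0,0,0,0.125;0,0,0,0,0,0.125;0,0,0,0,0,0.04;0,0,0,0,0,0")

```text
t: 1.43
eef_pos: [0.1706, 0.6269, 0.2049]
tool_rot: [2.69, 1.622, -0.001]
force: [0.4, -0.7, -0.2]
opening: 0.549
grasp_force: 0.0
```

```bash
sed -i 's/^def K(n):/from functools import lru_cache\n@lru_cache\ndef K(n):/' h.py; python3 - <<'E'
from h import *
D={n:np.load(f"{n}0.npz") for n in("side","top")}
def cl(n,box,f):
    x0,y0,x1,y1=box; m=np.zeros((420,560),bool); m[y0:y1,x0:x1]=f(D[n]["im"].astype(int))[y0:y1,x0:x1]
    d=D[n]["d"]; v,u=np.nonzero(m&(d>0)); return np.array([pt(n,a,b,d[b,a]) for a,b in zip(u,v)])
col=lambda i:(i[:,:,2]-i[:,:,0]>45)
for k,b in {"tA":(330,192,347,217),"tB":(360,192,379,217)}.items():
    P=cl("top",b,col); print(k,np.percentile(P,[2,98],axis=0).mean(0).round(3))
P=cl("top",(170,190,206,222),lambda i:i[:,:,0]>-1)
for lo,hi in((.07,.09),(.093,.098),(.0985,.108),(.108,.13)):
    q=P[(P[:,2]>lo)&(P[:,2]<hi)&(abs(P[:,0]-.545)<.03)&(abs(P[:,1]-.129)<.03)]
    if len(q):print(lo,len(q),"x",np.percentile(q[:,0],[3,97]).round(4),"y",np.percentile(q[:,1],[3,97]).round(4))
print("z98",np.percentile(P[:,2],98))
print(tri(("side",316.9,266),("top",354.5,171.5)), tri(("side",302.9,162),("top",217.5,209)),tri(("side",323.9,148),("top",155,196)),tri(("side",314,163.5),("top",188,205)))
E
```

```text
tA [ 0.496 -0.153  0.052]
tB [ 0.478 -0.213  0.052]
0.07 40 x [0.534  0.5452] y [0.1188 0.141 ]
0.093 75 x [0.5344 0.5567] y [0.1196 0.1428]
0.0985 10 x [0.5374 0.5472] y [0.1208 0.1369]
0.108 67 x [0.5383 0.5524] y [0.124  0.1392]
z98 0.11670984112549337
(array([ 0.5471877 , -0.20202064,  0.04993436]), np.float64(0.0018805263952621112)) (array([0.51851162, 0.07590759, 0.14400881]), np.float64(0.003394770356368285)) (array([0.57142738, 0.17735633, 0.14278801]), np.float64(0.0017518200769782225)) (array([0.54606984, 0.12638882, 0.12090786]), np.float64(0.001388221339955722))
```

Emit:
jog_arm(offsets="-0.035,0.015,0,0,0,0;-0.035,0.015,0,0,0,0;-0.035,0.015,0,0,0,0;-0.035,0.0415,0,0,0,0")

```text
t: 1.77
eef_pos: [0.1751, 0.473, 0.2045]
tool_rot: [2.686, 1.629, -0.003]
force: [0.9, -0.4, -0.1]
opening: 0.553
grasp_force: 0.0
```

Emit:
jog_arm(offsets="-0.022,0.033,0,0,0,0;-0.022,0.033,0,0,0,0;-0.022,0.033,0,0,0,0;-0.022,0.033,0,0,0,0;-0.022,0.033,0,0,0,0;-0.022,0.033,0,0,0,0;-0.022,0.033,0,0,0,0;-0.022,0.033,0,0,0,0;-0.022,0.033,0,0,0,0;-0.022,0.033,0,0,0,0")

```text
t: 2.6
eef_pos: [0.367, 0.1244, 0.2055]
tool_rot: [2.688, 1.625, 0.001]
force: [0.5, 0.4, 0.0]
opening: 0.551
grasp_force: 0.0
```

Emit:
jog_arm(offsets="-0.022,0.033,0,0,0,0;-0.022,0.033,0,0,0,0;-0.022,0.033,0,0,0,0;-0.022,0.033,0,0,0,0;-0.022,0.033,0,0,0,0;-0.022,0.033,0,0,0,0;-0.022,0.033,0,0,0,0;-0.022,0.033,0,0,0,0;-0.0217,0.04,0,0,0,0;0,0,0,0,0,0;0,0,0,0,0,0")

```text
t: 3.52
eef_pos: [0.5413, -0.1885, 0.2043]
tool_rot: [-2.689, -1.62, 0.002]
force: [-0.1, -0.4, 0.2]
opening: 0.547
grasp_force: 0.0
```

```bash
cat > go.py <<'E'
import sys
from h import *
from scipy.spatial.transform import Rotation as R
s=ctrl.sense(); r=R.from_rotvec(s["tool_rot"])
t=np.array(eval(sys.argv[1])); print("tool delta",r.inv().apply(t-s["eef_pos"]).round(4),"eef",s["eef_pos"].round(4),"axes",r.as_matrix().round(3).tolist(),"F",s["force"].round(1),"q",s["joint_pos"].round(2))
E
python3 go.py '(.5477,-.2035,.011)'
```

```text
tool delta [-0.0103  0.0131  0.1932] eef [ 0.5413 -0.1885  0.2043] axes [[0.467, 0.884, -0.002], [0.884, -0.467, 0.001], [0.0, -0.002, -1.0]] F [-0.1 -0.4  0.2] q [-0.53  0.07  1.76  0.    1.32 -0.05]
```

Emit:
jog_arm(offsets="-0.0103,0.0131,0,0,0,0;0,0,0.03,0,0,0;0,0,0.03,0,0,0;0,0,0.03,0,0,0;0,0,0.03,0,0,0;0,0,0.008,0,0,0;0,0,0,0,0,0;0,0,0,0,0,0")

```text
t: 4.18
eef_pos: [0.5484, -0.2019, 0.0787]
tool_rot: [2.688, 1.624, 0.001]
force: [0.2, -0.3, 0.5]
opening: 0.553
grasp_force: 0.0
```

```bash
python3 go.py '(.5477,-.2035,.011)'
python3 - <<'E'
from h import *
a=[]
for n,(x,y) in {"side":(255,170),"top":(300,120)}.items():
    im,_=ctrl.get_image(n); a.append(cv2.resize(im[y:y+130,x:x+130],None,fx=3,fy=3,interpolation=2))
cv2.imwrite("pics/pre.png",np.hstack(a)[:,:,::-1])
E
```

```text
tool delta [-0.0017  0.0001  0.0677] eef [ 0.5484 -0.2019  0.0787] axes [[0.465, 0.885, 0.001], [0.885, -0.465, -0.0], [-0.0, 0.001, -1.0]] F [ 0.2 -0.3  0.5] q [-0.55  0.24  1.81  0.    1.09 -0.06]
```

View pics/pre.png

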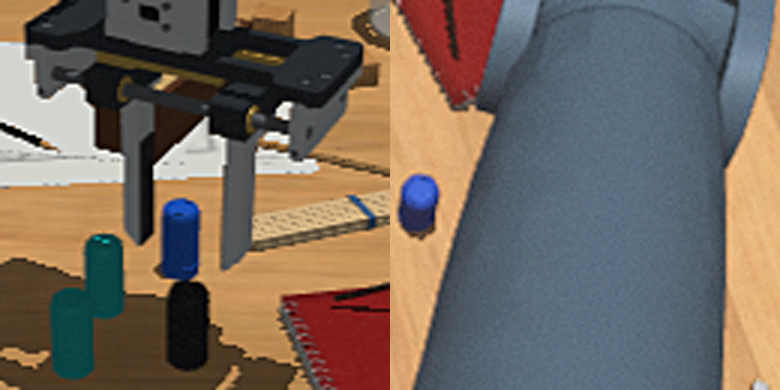

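The fingers straddle the black cap, with the tips at crop (140,240) and (232,265) and the cap at (188,285). The top view is blocked by the arm. I'll descend and grip.

Emit:
jog_arm(offsets="-0.0017,0,0.02,0,0,0;0,0,0.02,0,0,0;0,0,0.02,0,0,0;0,0,0.007,0,0,0;0,0,0,0,0,0;0,0,0,0,0,0")

```text
t: 4.78
eef_pos: [0.5482, -0.2044, 0.0119]
tool_rot: [2.688, 1.622, 0.001]
force: [0.1, -0.2, 0.8]
opening: 0.549
grasp_force: 0.0
```

Emit:
jog_arm(offsets="0,0,0,0,0,0;0,0,0,0,0,0;0,0,0,0,0,0;0,0,0,0,0,0;0,0,0,0,0,0;0,0,0,0,0,0;0,0,0,0,0,0;0,0,0,0,0,0", jaw=0, clamp_n=45)

```text
t: 5.45
eef_pos: [0.5477, -0.2042, 0.0111]
tool_rot: [2.689, 1.623, 0.001]
force: [-0.9, 1.2, 4.7]
opening: 0.268
grasp_force: 45.0
```

```bash
python3 go.py '(.5477,-.2035,.011)'
```

```text
tool delta [ 0.0006 -0.0003  0.0001] eef [ 0.5477 -0.2042  0.0111] axes [[0.466, 0.885, 0.001], [0.885, -0.466, -0.0], [-0.0, 0.001, -1.0]] F [-0.9  1.2  4.7] q [-0.55  0.35  1.83  0.    0.97 -0.07]
```

Emit:
jog_arm(offsets="0,0,-0.01,0,0,0;0,0,-0.03,0,0,0;0,0,-0.04,0,0,0;0,0,-0.04,0,0,0;0,0,-0.04,0,0,0;0,0,-0.03,0,0,0;0,0,0,0,0,0")

```text
t: 6.03
eef_pos: [0.5507, -0.2059, 0.2091]
tool_rot: [2.679, 1.617, 0.01]
force: [1.2, 0.5, 0.6]
opening: 0.263
grasp_force: 45.0
```

```bash
python3 go.py '(.5455,.130,.200)'
```

```text
tool delta [ 0.2947 -0.1612  0.0066] eef [ 0.5507 -0.2059  0.2091] axes [[0.466, 0.885, 0.012], [0.885, -0.466, -0.007], [-0.001, 0.014, -1.0]] F [1.2 0.5 0.6] q [-0.55  0.09  1.73  0.    1.31 -0.07]
```

Emit:
jog_arm(offsets="0.0295,-0.0161,0,0,0,0;0.0295,-0.0161,0,0,0,0;0.0295,-0.0161,0,0,0,0;0.0295,-0.0161,0,0,0,0;0.0295,-0.0161,0,0,0,0;0.0295,-0.0161,0,0,0,0;0.0295,-0.0161,0,0,0,0;0.0295,-0.0161,0,0,0,0;0.0295,-0.0161,0,0,0,0;0.0295,-0.0161,0,0,0,0;0,0,0,0,0,0;0,0,0,0,0,0")

```text
t: 7.03
eef_pos: [0.5415, 0.1332, 0.1996]
tool_rot: [-2.687, -1.627, 0.003]
force: [0.1, -0.8, 0.0]
opening: 0.265
grasp_force: 45.0
```

Emit:
jog_arm(offsets="0,0,0,0,0,0;0,0,0,0,0,0")

```text
t: 7.2
eef_pos: [0.5423, 0.131, 0.2001]
tool_rot: [-2.691, -1.621, 0.001]
force: [-0.1, -0.3, -0.2]
opening: 0.26
grasp_force: 45.0
```

```bash
python3 go.py '(.5455,.130,.180)'
python3 - <<'E'
from h import *
a=[]
for n,(x,y) in {"side":(265,80),"top":(120,120)}.items():
    im,d=ctrl.get_image(n); np.savez(f"{n}1.npz",im=im,d=d); a.append(cv2.resize(im[y:y+130,x:x+100],None,fx=4,fy=4,interpolation=2))
cv2.imwrite("pics/over.png",np.hstack(a)[:,:,::-1])
E
```

```text
tool delta [0.0007 0.0033 0.0201] eef [0.5423 0.131  0.2001] axes [[0.467, 0.884, -0.001], [0.884, -0.467, -0.0], [-0.001, -0.0, -1.0]] F [-0.1 -0.3 -0.2] q [ 0.03  0.04  1.8  -0.    1.31  0.52]
```

View pics/over.png

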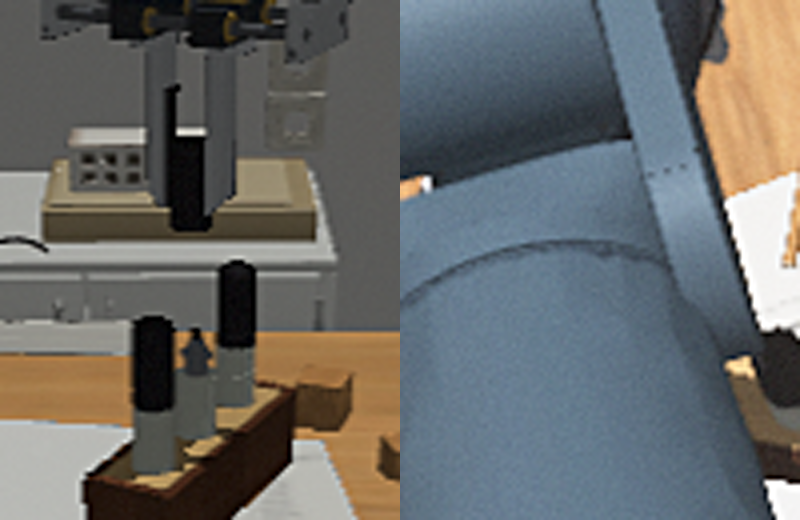

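The cap is upright in the fingers with its mouth at crop (191,228), and the open nib is below at (196,332). I'll measure the held cap and marker in this same side image so the calibration bias cancels.

```bash
python3 - <<'E'
from h import *
D=np.load("side1.npz");im=D["im"];d=D["d"]
def cl(box):
    x0,y0,x1,y1=box; v,u=np.mgrid[y0:y1,x0:x1]; v=v.ravel();u=u.ravel();k=d[v,u]>0
    return np.array([pt("side",a,b,d[b,a]) for a,b in zip(u[k],v[k])]),np.c_[u[k],v[k]]
P,uv=cl((296,100,334,142)); near=(abs(P[:,1]-.13)<.03)
for lo in np.arange(.18,.21,.004):
    q=P[near&(P[:,2]>=lo)&(P[:,2]<lo+.004)]; 
    if len(q):print("cap",lo.round(3),len(q),"x",q[:,0].min().round(4),q[:,0].max().round(4),"ymin",np.percentile(q[:,1],10).round(4))
P,uv=cl((303,155,322,195)); 
for lo in np.arange(.08,.13,.004):
    q=P[(abs(P[:,0]-.545)<.016)&(P[:,1]>.1)&(P[:,1]<.15)&(P[:,2]>=lo)&(P[:,2]<lo+.004)]
    if len(q):print("mk",lo.round(3),len(q),"x",q[:,0].min().round(4),q[:,0].max().round(4),"ymin",np.percentile(q[:,1],10).round(4))
E
```

```text
cap 0.188 11 x 0.5295 0.5531 ymin 0.1184
cap 0.192 20 x 0.5295 0.5531 ymin 0.1193
cap 0.196 20 x 0.5294 0.553 ymin 0.1185
cap 0.2 21 x 0.52 0.5552 ymin 0.1167
cap 0.204 28 x 0.5199 0.5648 ymin 0.1158
cap 0.208 37 x 0.5176 0.567 ymin 0.1146
mk 0.08 17 x 0.5346 0.557 ymin 0.1169
mk 0.084 15 x 0.5346 0.5569 ymin 0.119
mk 0.088 13 x 0.5346 0.557 ymin 0.1176
mk 0.092 26 x 0.5346 0.5571 ymin 0.1188
mk 0.096 14 x 0.5346 0.5568 ymin 0.1215
mk 0.1 7 x 0.5395 0.5519 ymin 0.1233
mk 0.104 9 x 0.5395 0.5518 ymin 0.1209
mk 0.108 14 x 0.537 0.5542 ymin 0.1226
mk 0.112 10 x 0.5394 0.5518 ymin 0.1231
mk 0.116 6 x 0.5419 0.5468 ymin 0.1284
mk 0.12 4 x 0.5418 0.5468 ymin 0.1284
mk 0.124 1 x 0.5467 0.5467 ymin 0.1287
```

Emit:
jog_arm(offsets="0.001,0.0042,0,0,0,0;0,0,0.02,0,0,0;0,0,0.02,0,0,0;0,0,0.01,0,0,0;0,0,0,0,0,0;0,0,0,0,0,0;0,0,0,0,0,0")

```text
t: 7.88
eef_pos: [0.5474, 0.1309, 0.1516]
tool_rot: [2.689, 1.622, 0.002]
force: [0.2, 0.3, -0.3]
opening: 0.265
grasp_force: 45.0
```

```bash
python3 go.py '(.5465,.130,.122)'
```

```text
tool delta [-0.0012 -0.0004  0.0296] eef [0.5474 0.1309 0.1516] axes [[0.466, 0.885, 0.002], [0.885, -0.466, 0.0], [0.001, 0.002, -1.0]] F [ 0.2  0.3 -0.3] q [0.03 0.1  1.83 0.   1.21 0.52]
```

Emit:
jog_arm(offsets="-0.001,0,0.006,0,0,0;0,0,0.006,0,0,0;0,0,0.005,0,0,0;0,0,0.003,0,0,0;0,0,0,0,0,0;0,0,0,0,0,0")

```text
t: 8.38
eef_pos: [0.5459, 0.1302, 0.1302]
tool_rot: [-2.69, -1.623, 0.001]
force: [-0.5, 0.5, 0.5]
opening: 0.27
grasp_force: 45.0
```

Emit:
jog_arm(offsets="0,0,0.003,0,0,0;0,0,0.003,0,0,0;0,0,0.002,0,0,0;0,0,0,0,0,0;0,0,0,0,0,0")

```text
t: 8.8
eef_pos: [0.546, 0.1301, 0.1223]
tool_rot: [-2.69, -1.623, 0.0]
force: [-0.3, 0.8, -0.6]
opening: 0.269
grasp_force: 45.0
```

```bash
python3 go.py '(.5465,.130,.106)'
```

```text
tool delta [0.0001 0.0005 0.0163] eef [0.546  0.1301 0.1223] axes [[0.466, 0.885, -0.0], [0.885, -0.466, -0.0], [-0.0, -0.0, -1.0]] F [-0.3  0.8 -0.6] q [ 0.03  0.13  1.85 -0.    1.16  0.52]
```

Emit:
jog_arm(offsets="0,0,0.0015,0,0,0;0,0,0.0015,0,0,0;0,0,0.001,0,0,0;0,0,0,0,0,0")

```text
t: 9.13
eef_pos: [0.5459, 0.1301, 0.1181]
tool_rot: [-2.69, -1.623, 0.001]
force: [-0.5, -0.4, 0.3]
opening: 0.266
grasp_force: 45.0
```

Emit:
jog_arm(offsets="0,0,0.0015,0,0,0;0,0,0.001,0,0,0;0,0,0,0,0,0")

```text
t: 9.38
eef_pos: [0.5467, 0.1302, 0.1166]
tool_rot: [2.689, 1.623, 0.002]
force: [-0.0, 0.1, 3.4]
opening: 0.266
grasp_force: 45.0
```

Emit:
jog_arm(offsets="0,0,0.001,0,0,0;0,0,0.001,0,0,0;0,0,0,0,0,0")

```text
t: 9.63
eef_pos: [0.5472, 0.1302, 0.1154]
tool_rot: [2.689, 1.622, 0.004]
force: [0.1, -0.2, 6.4]
opening: 0.269
grasp_force: 45.0
```

Bead contact came at TCP z of about 0.117, as expected. I'll keep pressing.

Emit:
jog_arm(offsets="0,0,0.001,0,0,0;0,0,0.001,0,0,0;0,0,0,0,0,0")

```text
t: 9.88
eef_pos: [0.5473, 0.1302, 0.1135]
tool_rot: [2.689, 1.622, 0.004]
force: [-0.2, 0.4, 5.6]
opening: 0.264
grasp_force: 45.0
```

Emit:
jog_arm(offsets="0,0,0.001,0,0,0;0,0,0.001,0,0,0;0,0,0,0,0,0")

```text
t: 10.13
eef_pos: [0.5456, 0.1301, 0.1094]
tool_rot: [-2.69, -1.623, 0.001]
force: [-0.7, 0.1, -1.0]
opening: 0.264
grasp_force: 45.0
```

Emit:
jog_arm(offsets="0,0,0.001,0,0,0;0,0,0.001,0,0,0;0,0,0,0,0,0")

```text
t: 10.38
eef_pos: [0.5459, 0.1302, 0.1077]
tool_rot: [-2.69, -1.623, 0.001]
force: [-0.7, 0.9, 1.6]
opening: 0.267
grasp_force: 45.0
```

It clicked, with force falling to about 0. Now I'll press on until the rim seats.

Emit:
jog_arm(offsets="0,0,0.001,0,0,0;0,0,0.001,0,0,0;0,0,0,0,0,0")

```text
t: 10.63
eef_pos: [0.5462, 0.1302, 0.1061]
tool_rot: [-2.69, -1.623, -0.0]
force: [0.2, -0.1, 3.0]
opening: 0.261
grasp_force: 45.0
```

Emit:
jog_arm(offsets="0,0,0.001,0,0,0;0,0,0.001,0,0,0;0,0,0,0,0,0")

```text
t: 10.88
eef_pos: [0.5472, 0.1303, 0.1061]
tool_rot: [2.689, 1.623, 0.003]
force: [-2.2, 0.6, 11.4]
opening: 0.265
grasp_force: 45.0
```

Emit:
jog_arm(offsets="0,0,0.001,0,0,0;0,0,0.001,0,0,0;0,0,0,0,0,0")

```text
t: 11.13
eef_pos: [0.5479, 0.1304, 0.106]
tool_rot: [2.688, 1.623, 0.004]
force: [-5.6, 0.2, 20.9]
opening: 0.265
grasp_force: 45.0
```

Seated: z stays at 0.106 while the force climbs to 21 N. Now I'll draw it up.

Emit:
jog_arm(offsets="0,0,-0.003,0,0,0;0,0,-0.004,0,0,0;0,0,-0.004,0,0,0;0,0,0,0,0,0;0,0,0,0,0,0")

```text
t: 11.55
eef_pos: [0.5457, 0.1301, 0.1125]
tool_rot: [-2.69, -1.623, 0.001]
force: [-1.4, 0.8, -1.5]
opening: 0.268
grasp_force: 45.0
```

Emit:
jog_arm(offsets="0,0,-0.008,0,0,0;0,0,-0.01,0,0,0;0,0,-0.01,0,0,0;0,0,-0.01,0,0,0;0,0,-0.01,0,0,0;0,0,-0.01,0,0,0;0,0,-0.01,0,0,0;0,0,-0.01,0,0,0;0,0,-0.01,0,0,0;0,0,-0.01,0,0,0;0,0,0,0,0,0;0,0,0,0,0,0")

```text
t: 12.55
eef_pos: [0.5464, 0.1302, 0.2117]
tool_rot: [2.689, 1.623, 0.002]
force: [0.1, 0.2, -0.2]
opening: 0.266
grasp_force: 45.0
```

Emit:
jog_arm(offsets="0,0,-0.01,0,0,0;0,0,-0.01,0,0,0;0,0,0,0,0,0;0,0,0,0,0,0;0,0,0,0,0,0")

```text
t: 12.97
eef_pos: [0.546, 0.1301, 0.2309]
tool_rot: [-2.69, -1.623, 0.0]
force: [-0.2, 0.6, -1.5]
opening: 0.263
grasp_force: 45.0
```

```bash
python3 - <<'E'
from h import *
im,d=ctrl.get_image("side"); np.savez("side2.npz",im=im,d=d)
cv2.imwrite("pics/end.png",cv2.resize(im[40:230,250:370],None,fx=3.1,fy=3.1,interpolation=2)[:,:,::-1])
E
```

```text
(no output)
```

View pics/end.png

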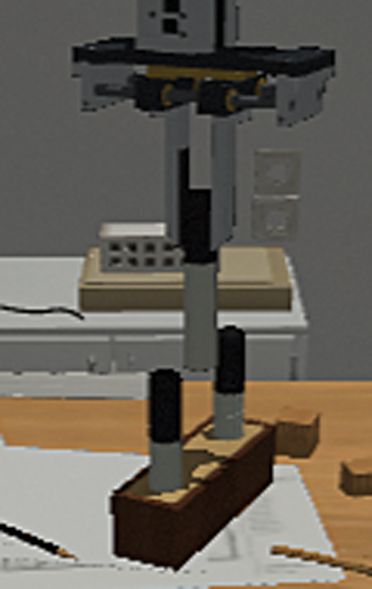

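The marker hangs upright by its cap with no gap at the rim, crop (198,262). Its foot at (199,368) is well above the block, and the other two markers still stand in their wells.

```bash
python3 -c "
from rig import ctrl
s=ctrl.sense();print(s['eef_pos'],s['grasp_force']);print(ctrl.close_job())"
```

```text
[0.5458241  0.13015754 0.23055618] 44.99939759261906
the job is handed in; nothing more can be done
None
```

The black cap clicked on and was pressed fully down on the middle marker, which was handed in held upright by its cap, its foot about 8 cm above the block, with the other two markers still standing in their wells.

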